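Put the flask, jar and bottle back on their own stations

TASK

The three vessels on the bench have each been left at the wrong station: put the conical flask on the magnetic stirrer, the steel jar on the balance pan and the amber bottle in the well of the foam nest, each standing upright in the middle of its station. Each station has room for only one vessel, so use the empty cork pad to park one meanwhile. Keep the vessels upright, set them down gently without dropping them, and leave the tube rack, the tip box and the dishes undisturbed.

Things in the scene. Friction and masses are not known exactly. Their poses are not given: they have to be found in the camera images.
- flask: Conical laboratory flask of white plastic, closed with a dark rubber stopper, 128 mm tall: foot 66 mm in diameter, narrowing in a cone from 12 mm up to a straight neck 30 mm in diameter, which runs from 75 mm up to the top (the top 16 mm is the stopper, of the same diameter, firmly in). About 0.18 kg. Starts on the foam nest. Its z axis is its upright axis; it is round, so its yaw means nothing. Origin at the centre of its underside.
- jar: Squat cylindrical steel sample jar with its lid firmly on, 58 mm in diameter and 58 mm tall, straight-sided. About 0.28 kg. Starts on the stirrer. Its z axis is its upright axis; it is round, so its yaw means nothing. Origin at the centre of its underside.
- bottle: Amber reagent bottle with a paper label band and a tall black screw cap firmly on, 122 mm tall: body 52 mm in diameter up to 68 mm, sloping shoulder up to 84 mm, cap 30 mm in diameter from 88 mm to the top. About 0.22 kg. Starts on the balance. Its z axis is its upright axis; it is round, so its yaw means nothing. Origin at the centre of its underside.
- stirrer: Magnetic stirrer, a fixed grey box 120 x 120 mm with a flat white square ceramic plate 110 x 110 mm on top; the plate's top face is 60 mm above the origin. Two small black knobs on its front face (its -x side). Origin on the bench under the plate's centre, z up. Stands at one of four spots on the bench, a little turned.
- balance: Compact laboratory balance, a fixed white box 145 x 130 mm, 36 mm high, with a round flat steel pan 96 mm in diameter whose top face is 50 mm above the origin (the pan does not move); a small greenish display lies in front of the pan (-x side). Origin on the bench under the pan's centre, z up. Stands at one of four spots, a little turned.
- nest: Foam nest, a fixed white foam block 130 x 130 mm, 40 mm high, with one round well 91 mm in diameter and 12 mm deep in its top, so the well's flat floor is 28 mm above the origin. Origin on the bench under the well's centre, z up. Stands at one of four spots, a little turned.
- pad: Cork pad, a fixed brown round disc 110 mm in diameter and 6 mm thick lying on the bench, empty at the start: the free spot. Origin on the bench under its centre, its top face 6 mm above. Lies at one of four spots.
- rack: Bystander: white foam tube rack 90 x 200 mm, 30 mm high, with capped sample tubes up to 103 mm above the bench, at the far edge of the work area. Origin at the centre of its underside. Not to be moved.
- tipbox: Bystander: closed box of pipette tips, grey with a white lid, 85 x 120 x 65 mm. Origin at the centre of its underside. Not to be moved.
- dishes: Bystander: stack of three white culture dishes, 88 mm in diameter, 41 mm high. Origin at the centre of its underside. Not to be moved.
Not all that is in view belongs to the job. What is shaped like the flask but red or turquoise is not meant.

How it is judged (in metres and radians):
At the end, for the whole second after the job is handed in: Flask on the stirrer plate, jar on the balance pan, bottle on the floor of the foam well: each within 15 mm of its station's centre, within 4 mm of the height of its standing face, upright within 0.08 rad, at rest (under 0.02 m/s) (horizontal distance between flask and stirrer below 0.015 m and z of flask in the frame of stirrer between 0.056 and 0.064 m and angle between each of flask, jar, bottle's own z axis and vertical below 0.08 rad and linear speed of each of flask, jar, bottle below 0.02 m/s and horizontal distance between jar and balance below 0.015 m and z of jar in the frame of balance between 0.046 and 0.054 m and horizontal distance between bottle and nest below 0.015 m and z of bottle in the frame of nest between 0.024 and 0.032 m); the robot touches nothing.
It fails at once if a vessel was tipped over (more than 0.5 rad) (angle between any of flask, jar, bottle's own z axis and vertical above 0.5 rad).
It fails at once if a vessel was dropped: it moved faster than 0.6 m/s (a fall of about 20 mm) while no finger held it ((contact force between flask and the fingers below 0.2 N and linear speed of flask above 0.6 m/s) or (contact force between jar and the fingers below 0.2 N and linear speed of jar above 0.6 m/s) or (contact force between bottle and the fingers below 0.2 N and linear speed of bottle above 0.6 m/s)).
It fails at once if a bystander was moved by more than 20 mm (distance of any of rack, tipbox, dishes from where it was at the start of the episode above 0.02 m).
It also fails if it takes over 109 s, if anything falls off the work surface, if the arm or the gripper's body presses on something with over 40 N, if the wrist force passes 120 N, or if a joint passes its speed limit or range.

ROBOT

A 6-joint arm with a two-finger parallel gripper is mounted at the origin on the work surface. World frame = base frame: x ahead of the robot, y to its left, z up, the work surface at z = 0. Lengths are in m, angles in degrees, forces in N, time in s.
With the tool pointing down it reaches from about 0.35 to 0.875 m from the base axis. Payload 4.2 kg.
Tool frame: the origin (TCP) lies on the centre line of the jaws, within the pads' length; the fingertips stand 25 mm ahead of it and the grasp point (between the pads) lies 6 mm ahead of it; z points along the fingers, y is the line along which they close (so a half turn about z gives the same grasp; the last joint's range is limited). The gripper opens to 87 mm and grips with 3 to 60 N. Pads are 19 mm wide; open, the fingers measure 117 mm over their backs; the gripper's body (75 mm by 190 mm) begins 51 mm behind the grasp point.
Start: joints at [-54.798, 22.042, 0.453, 0, -68.411, -14.817], TCP at [0.218, -0.586, 0.248] pointing down, gripper open.
Joint ranges: [-179.83, 179.83], [-69.29, 118.12], [-61.27, 80.66], [-181.25, 117.63], [-171.15, -9.14], [-177.46, 177.46]. Speed limits (degrees/s): [159.86, 159.86, 180, 180, 180, 180].

INTERFACE

Orientations are given as a 3x3 rotation matrix whose columns are the frame's x, y, z axes.
In Python, from station import r gives the robot as it stands.
- The arm moves only by the tool move_arm, never from a script. Its argument "series" is a list of rows, each an object with "grip": the opening, from 0 (shut) to 1 (fully open); "xyz": the shift along the tool's x, y, z in mm, a list of three; "angular": the turn, a rotation vector about the tool's x, y, z in rad, a list of three. A call has 1 to 10 rows; each row is the pose to reach, as a shift and turn from the pose commanded when the call began, along the tool's axes at that moment; what a row does not reach only later rows make up. A row lasts 1/10 s, in which the tool goes at most 50 mm and 8.59 degrees, less where a joint would pass 70% of its speed; a pose out of reach is approached as far as the arm can. A call with a gripper value outside its range is refused whole. The fingers move at their own pace and stop on an object; the grip force is fixed at half the most. Time passes only in rows, so rows that repeat a pose let the fingers close. It gives the time, the measured TCP pose, the force, the opening and the grip force at its end, in the units of the state.
- r.sense(): the state, without advancing time (a new reading comes with each control period).
- r.capture(name): name is "scene" or "top" or "wrist"; returns a dict with "img" (480x640x3 uint8, red, green, blue), "camera_matrix" (3x3 intrinsics, pixels), "rvec" (rotation vector, rad) and "tvec" (3), from world to camera coordinates, as OpenCV has them; the wrist camera has in their place "hand_eye" (4x4, takes a point from camera to tool coordinates, whose origin is the TCP and whose axes are the flange's). Camera axes: x right, y down, z forward; pixel columns grow to the right and rows downward; lengths in m; the calibration is good to about 2 mm. A picture is of the moment at which its call begins: read the wrist's pose just before it. There is no depth.
- r.finish_job(): hands the job in; it is judged then, once.
The state is a dict: "time_s": time; "joints": joint angles; "joint_velocities": joint speeds; "effort": joint torques, N m; "tcp_pos": TCP position; "ee_rot": TCP orientation; "wrist_force": force on the tool from outside, world axes, zero at the start; "moment": the same for the moment, N m; "gripper_width": opening from 0.0 (shut) to 1.0 (fully open); "gripper_force": force on a finger pad.
Only numpy, scipy, OpenCV 4.12 (cv2) and the standard library are available. Lean on these libraries where they do the work, as an engineer would, in place of code of your own. Each camera call takes 0.05 s, during which the arm holds its last target. There are 200 camera calls.

## Working session

There is one attempt and no reset: what is moved stays moved. The work goes in short steps, Python scripts to look and compute and a tool call to move; the robot and the scene stay as the last step left them, time stands still between calls to the robot, and variables do not carry over. Pictures are saved under pics/ and viewed, at most 14 in all, crops included, and the job is handed in when it is done.

Besides the shell and the picture viewer there is one more tool, called after "Request:" as a command line: name --argument value ..., lists and objects as JSON in quotes. move_arm: Moves the arm, as the interface text tells. Its arguments: {"type":"object","properties":{"series":{"type":"array"}},"required":["series"]}

```bash
mkdir -p pics; python3 - <<'E'
from station import r
import cv2,numpy as np
for n in("scene","top"):
    c=r.capture(n); cv2.imwrite(f"pics/{n}0.png",c["img"][:,:,::-1]); R=cv2.Rodrigues(np.array(c["rvec"]))[0]
    print(n,c["camera_matrix"],(-R.T@np.array(c["tvec"]).ravel()).round(3),R.round(2))
s=r.sense();print(s["tcp_pos"],s["ee_rot"],s["time_s"])
E
```

```text
scene [[471.42346388   0.         314.13840353]
 [  0.         471.42346388 244.17883516]
 [  0.           0.           1.        ]] [0.96  0.65  0.954] [[-0.83  0.56  0.  ]
 [ 0.42  0.63 -0.65]
 [-0.36 -0.54 -0.76]]
top [[575.40092805   0.         330.97091732]
 [  0.         575.40092805 249.2529302 ]
 [  0.           0.           1.        ]] [0.447 0.041 1.513] [[ 0.02 -1.    0.01]
 [-1.   -0.02 -0.06]
 [ 0.06 -0.01 -1.  ]]
[ 0.21756101 -0.58538913  0.24655468] [[-9.37421878e-01 -3.48194713e-01 -8.14521661e-04]
 [-3.48195641e-01  9.37420134e-01  1.81337959e-03]
 [ 1.32139819e-04  1.98351459e-03 -9.99998024e-01]] 0.1
```

View pics/scene0.png

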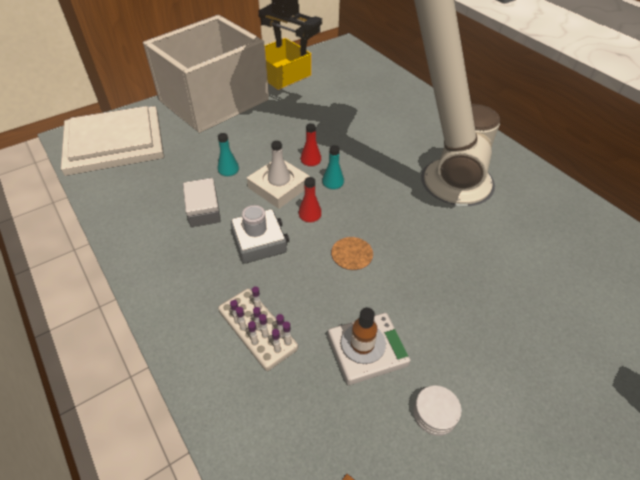

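View pics/top0.png

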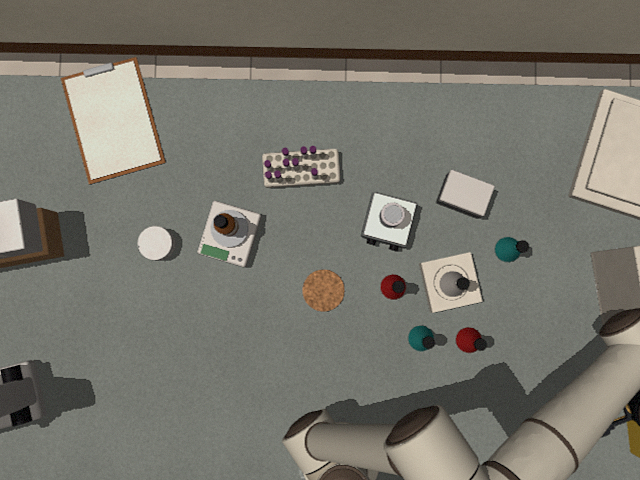

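The top view shows the bottle on the balance at (226,223), the jar on the stirrer at (393,215), the flask on the nest at (452,283) and the pad at (323,290). There are five flask shapes: white at (452,283), red at (392,287) and (468,340), turquoise at (420,338) and (508,249). Only the white one, standing on the nest, fits the description. I'll measure next and confirm it in one crop.

```bash
cat > h.py <<'E'
from station import r
import cv2,numpy as np
def cam(n):
    s=r.sense(); c=r.capture(n); K=np.array(c["camera_matrix"])
    if n=="wrist":
        H=np.array(c["hand_eye"]); T=np.eye(4); T[:3,:3]=s["ee_rot"]; T[:3,3]=s["tcp_pos"]; T=T@H
        R=T[:3,:3]; o=T[:3,3]
    else:
        R=cv2.Rodrigues(np.array(c["rvec"]))[0].T; o=-R@np.array(c["tvec"]).ravel()
    return c["img"],K,R,o
def ray(C,px,z):
    _,K,R,o=C; d=R@np.linalg.inv(K)@np.array([px[0],px[1],1.]); return (o+d*(z-o[2])/d[2])
def proj(C,p):
    _,K,R,o=C; q=K@(R.T@(np.array(p)-o)); return q[:2]/q[2]
def blobs(m,amin=60):
    cs,_=cv2.findContours(m.astype(np.uint8),cv2.RETR_EXTERNAL,cv2.CHAIN_APPROX_NONE)
    return sorted([c for c in cs if cv2.contourArea(c)>amin],key=cv2.contourArea,reverse=True)
def totool(p):
    s=r.sense(); return 1000*np.array(s["ee_rot"]).T@(np.array(p)-s["tcp_pos"])
E
python3 - <<'E'
from h import *
C=cam("top"); img=C[0]; h=cv2.cvtColor(img,cv2.COLOR_RGB2HSV)
v=h[:,:,2];s=h[:,:,1]; hue=h[:,:,0]
pad=(s>110)&(hue<20)&(v>90)
for c in blobs(pad,300):
    (x,y),rad=cv2.minEnclosingCircle(c); print("brown",x,y,rad,ray(C,(x,y),.006).round(4))
w=(v>185)&(s<40)
for c in blobs(w,300):
    b=cv2.minAreaRect(c); x,y=b[0]
    print("white",np.round(b[0]),np.round(b[1]),round(b[2]),*[ray(C,b[0],z)[:2].round(4) for z in(.04,.06,.05)])
k=(v<60)
for c in blobs(k,40):
    (x,y),rad=cv2.minEnclosingCircle(c)
    if 90<y<370 and rad<20: print("dark",round(x),round(y),rad,ray(C,(x,y),.156)[:2].round(3),ray(C,(x,y),.172)[:2].round(3))
crop=cv2.resize(img[130:370,180:540],None,fx=2.2,fy=2.2,interpolation=cv2.INTER_CUBIC)
cv2.imwrite("pics/crop1.png",crop[:,:,::-1])
E
```

```text
brown 323.21795654296875 290.0 20.827129364013672 [0.4378 0.0504 0.006 ]
brown 112.0 120.0 67.06723022460938 [0.8786 0.6191 0.006 ]
white [112. 120.] [103.  72.] 75 [0.8689 0.6072] [0.8632 0.5995] [0.866  0.6033]
white [621. 152.] [ 70. 111.] 17 [ 0.8087 -0.7193] [ 0.8038 -0.709 ] [ 0.8063 -0.7141]
white [389. 219.] [43. 42.] 15 [ 0.6242 -0.117 ] [ 0.6218 -0.1148] [ 0.623  -0.1159]
white [467. 192.] [46. 31.] 21 [ 0.6965 -0.3169] [ 0.6931 -0.312 ] [ 0.6948 -0.3144]
white [427. 463.] [55. 34.] 58 [ 0.0103 -0.2179] [ 0.0162 -0.2144] [ 0.0133 -0.2162]
white [451. 282.] [51. 50.] 77 [ 0.4643 -0.2772] [ 0.464  -0.2728] [ 0.4641 -0.275 ]
white [ 11. 225.] [52. 22.] 90 [0.5906 0.8527] [0.5887 0.8417] [0.5897 0.8472]
white [228. 233.] [48. 54.] 17 [0.5801 0.2967] [0.5783 0.2932] [0.5792 0.2949]
white [154. 242.] [32. 33.] 0 [0.552  0.4856] [0.5506 0.4796] [0.5513 0.4826]
white [308. 450.] [40. 21.] 60 [0.0361 0.0815] [0.0416 0.0809] [0.0388 0.0812]
dark 432 338 14.325968742370605 [ 0.331 -0.207] [ 0.332 -0.204]
dark 519 250 12.48741626739502 [ 0.541 -0.413] [ 0.54  -0.408]
dark 221 222 7.43313455581665 [0.596 0.294] [0.595 0.291]
dark 400 286 8.860122680664062 [ 0.452 -0.132] [ 0.452 -0.13 ]
dark 480 345 7.69509744644165 [ 0.317 -0.321] [ 0.319 -0.317]
dark 462 283 7.017934322357178 [ 0.461 -0.279] [ 0.46  -0.275]
```

View pics/crop1.png

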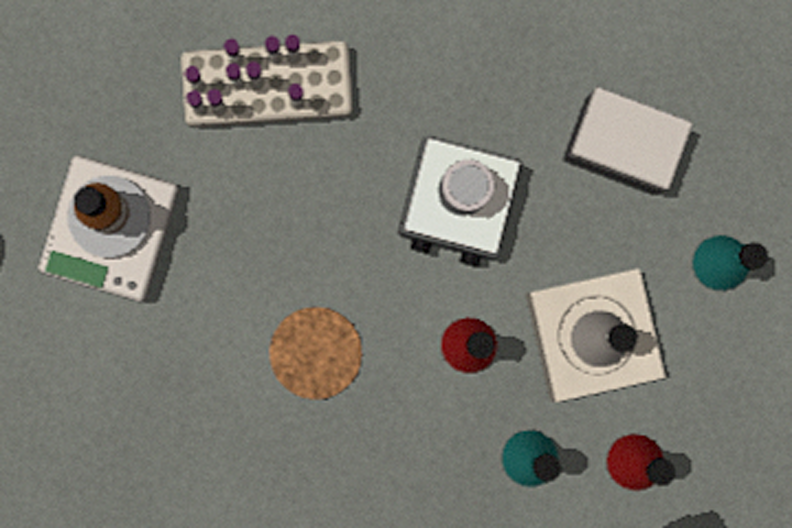

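The crop confirms the white flask at (620,338), standing in the nest well; the coloured ones are on the bare bench. The plan is bottle→pad, jar→balance, flask→stirrer, bottle→nest. First I'll go above the bottle.

```bash
python3 -c "
from h import *
print(totool([.45,-.05,.30]).round(), totool([.58,.29,.30]).round())"
```

```text
[-404.  421.  -53.] [-645.  695.  -52.]
```

Request:
move_arm --series '[{"grip": 1, "xyz": [-30, 30, -50], "angular": [0, 0, 0]}, {"grip": 1, "xyz": [-404, 421, -53], "angular": [0, 0, 0]}, {"grip": 1, "xyz": [-404, 421, -53], "angular": [0, 0, 0]}, {"grip": 1, "xyz": [-404, 421, -53], "angular": [0, 0, 0]}, {"grip": 1, "xyz": [-404, 421, -53], "angular": [0, 0, 0]}, {"grip": 1, "xyz": [-404, 421, -53], "angular": [0, 0, 0]}, {"grip": 1, "xyz": [-404, 421, -53], "angular": [0, 0, 0]}, {"grip": 1, "xyz": [-404, 421, -53], "angular": [0, 0, 0]}, {"grip": 1, "xyz": [-404, 421, -53], "angular": [0, 0, 0]}, {"grip": 1, "xyz": [-404, 421, -53], "angular": [0, 0, 0]}]'

```text
time_s: 1.15
tcp_pos: [0.4097, -0.1415, 0.298]
ee_rot: [[-0.937, -0.348, 0.001], [-0.348, 0.937, 0.0], [-0.001, -0.0, -1.0]]
wrist_force: [1.3, 0.4, -0.1]
gripper_width: 1.003
gripper_force: 0.0
```

```bash
python3 -c "
from h import *
s=r.sense();print(s['tcp_pos'],s['joints'],s['ee_rot'])
print(totool([.56,.27,.30]).round())"
```

```text
[ 0.40971861 -0.14146571  0.29804046] [ 2.58232815e+00  7.10058397e-01 -1.95329565e+01 -3.93350124e-03
 -6.97192904e+01 -7.21901091e+01] [[-9.37337391e-01 -3.48422426e-01  6.54327929e-04]
 [-3.48422442e-01  9.37337609e-01  9.39725690e-05]
 [-6.46068326e-04 -1.39898532e-04 -9.99999782e-01]]
[-284.  333.   -2.]
```

Request:
move_arm --series '[{"grip": 1, "xyz": [-284, 333, -2], "angular": [0, 0, 0]}, {"grip": 1, "xyz": [-284, 333, -2], "angular": [0, 0, 0]}, {"grip": 1, "xyz": [-284, 333, -2], "angular": [0, 0, 0]}, {"grip": 1, "xyz": [-284, 333, -2], "angular": [0, 0, 0]}, {"grip": 1, "xyz": [-284, 333, -2], "angular": [0, 0, 0]}, {"grip": 1, "xyz": [-284, 333, -2], "angular": [0, 0, 0]}, {"grip": 1, "xyz": [-284, 333, -2], "angular": [0, 0, 0]}, {"grip": 1, "xyz": [-284, 333, -2], "angular": [0, 0, 0]}, {"grip": 1, "xyz": [-284, 333, -2], "angular": [0, 0, 0]}, {"grip": 1, "xyz": [-284, 333, -2], "angular": [0, 0, 0]}]'

```text
time_s: 2.15
tcp_pos: [0.5605, 0.2716, 0.2975]
ee_rot: [[-0.936, -0.352, -0.002], [-0.352, 0.936, -0.001], [0.002, -0.0, -1.0]]
wrist_force: [-0.3, -0.1, 0.3]
gripper_width: 1.003
gripper_force: 0.0
```

```bash
python3 - <<'E'
from h import *
s=r.sense();print(s['tcp_pos'],s['joints'])
C=cam("wrist"); img=C[0].copy()
print(C[2].round(2),C[3])
for p,c in (([.595,.293,.172],(255,0,0)),([.578,.293,.05],(0,0,255))):
    q=proj(C,p); print(q); cv2.circle(img,tuple(int(a) for a in q),5,c,-1)
cv2.imwrite("pics/w1.png",img[:,:,::-1]); np.savez("w1.npz",i=C[0],K=C[1],R=C[2],o=C[3])
E
```

```text
[0.56053023 0.27162475 0.29752371] [ 4.07076073e+01  2.02764205e+01  4.95741121e+00 -2.68408646e-02
 -7.47822458e+01 -1.10108621e+02]
[[-0.35  0.9   0.25]
 [ 0.94  0.34  0.1 ]
 [ 0.    0.27 -0.96]] [0.49023214 0.24440531 0.43495309]
[325.54319241 286.25481908]
[327.7342247 232.7021583]
```

View pics/w1.png

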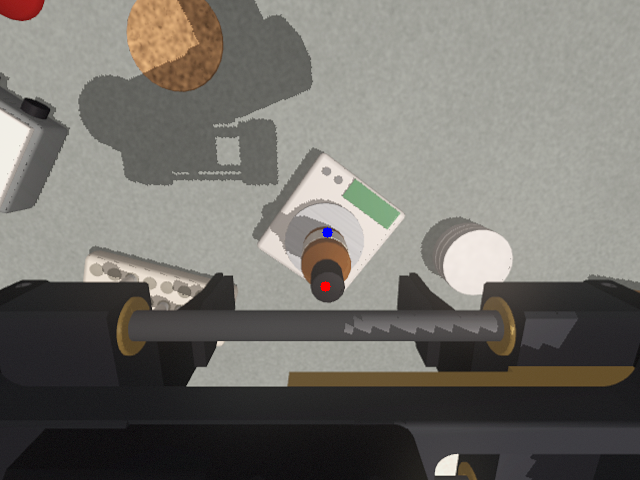

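The wrist view shows the bottle's cap at (328,286), which agrees with the top-view estimate (red dot), and the pan around (325,234). Both finger sides are clear, so I'll grasp the cap.

```bash
python3 - <<'E'
from h import *
d=np.load("w1.npz"); C=(d["i"],d["K"],d["R"],d["o"])
p=ray(C,(328,287),.172);print(p,ray(C,(325,235),.05))
print(totool([p[0],p[1],.29]).round(),totool([p[0],p[1],.161]).round())
E
```

```text
[0.59490089 0.29521954 0.172     ] [0.58181181 0.29096143 0.05      ]
[-42.  12.   8.] [-42.  12. 137.]
```

Request:
move_arm --series '[{"grip": 1, "xyz": [-42, 12, 8], "angular": [0, 0, 0]}, {"grip": 1, "xyz": [-42, 12, 8], "angular": [0, 0, 0]}, {"grip": 1, "xyz": [-42, 12, 45], "angular": [0, 0, 0]}, {"grip": 1, "xyz": [-42, 12, 80], "angular": [0, 0, 0]}, {"grip": 1, "xyz": [-42, 12, 110], "angular": [0, 0, 0]}, {"grip": 1, "xyz": [-42, 12, 130], "angular": [0, 0, 0]}, {"grip": 1, "xyz": [-42, 12, 137], "angular": [0, 0, 0]}, {"grip": 1, "xyz": [-42, 12, 137], "angular": [0, 0, 0]}, {"grip": 0.5, "xyz": [-42, 12, 137], "angular": [0, 0, 0]}, {"grip": 0.3, "xyz": [-42, 12, 137], "angular": [0, 0, 0]}]'

```text
time_s: 3.2
tcp_pos: [0.5957, 0.2938, 0.1648]
ee_rot: [[-0.937, -0.348, 0.003], [-0.348, 0.937, 0.002], [-0.003, 0.001, -1.0]]
wrist_force: [0.0, -0.1, -0.0]
gripper_width: 0.894
gripper_force: 0.0
```

Request:
move_arm --series '[{"grip": 0.2, "xyz": [0, 0, 0], "angular": [0, 0, 0]}, {"grip": 0, "xyz": [0, 0, 0], "angular": [0, 0, 0]}, {"grip": 0, "xyz": [0, 0, 0], "angular": [0, 0, 0]}, {"grip": 0, "xyz": [0, 0, 0], "angular": [0, 0, 0]}, {"grip": 0, "xyz": [0, 0, 0], "angular": [0, 0, 0]}, {"grip": 0, "xyz": [0, 0, 0], "angular": [0, 0, 0]}]'

```text
time_s: 3.8
tcp_pos: [0.595, 0.2936, 0.1627]
ee_rot: [[-0.937, -0.348, -0.0], [-0.348, 0.937, 0.0], [0.0, 0.0, -1.0]]
wrist_force: [-0.9, 0.3, 0.2]
gripper_width: 0.353
gripper_force: 0.4
```

Request:
move_arm --series '[{"grip": 0, "xyz": [0, 0, 0], "angular": [0, 0, 0]}, {"grip": 0, "xyz": [0, 0, 0], "angular": [0, 0, 0]}, {"grip": 0, "xyz": [0, 0, -10], "angular": [0, 0, 0]}, {"grip": 0, "xyz": [0, 0, -30], "angular": [0, 0, 0]}, {"grip": 0, "xyz": [0, 0, -50], "angular": [0, 0, 0]}, {"grip": 0, "xyz": [0, 0, -60], "angular": [0, 0, 0]}, {"grip": 0, "xyz": [0, 0, -60], "angular": [0, 0, 0]}, {"grip": 0, "xyz": [0, 0, -60], "angular": [0, 0, 0]}]'

```text
time_s: 4.6
tcp_pos: [0.5944, 0.2932, 0.222]
ee_rot: [[-0.937, -0.348, -0.002], [-0.348, 0.937, -0.0], [0.002, 0.0, -1.0]]
wrist_force: [-0.1, -0.4, -1.9]
gripper_width: 0.335
gripper_force: 30.0
```

```bash
python3 - <<'E'
from h import *
s=r.sense();print(s['tcp_pos'],s['gripper_width'],s['gripper_force'],s['wrist_force'])
print(totool([.438,.050,.22]).round())
# top view: empty pan
C=cam("top"); h=cv2.cvtColor(C[0],cv2.COLOR_RGB2HSV); cv2.imwrite("pics/t2.png",cv2.resize(C[0][180:300,170:290],None,fx=5,fy=5)[:,:,::-1])
E
```

```text
[0.59442347 0.29324756 0.22199246] 0.33504144189743096 29.981547023635358 [-0.06823685 -0.41927649 -1.86109156]
[ 231. -174.    2.]
```

The bottle is held (30 N), so I'll carry it to the pad.

Request:
move_arm --series '[{"grip": 0, "xyz": [23, -17, 0], "angular": [0, 0, 0]}, {"grip": 0, "xyz": [50, -38, 0], "angular": [0, 0, 0]}, {"grip": 0, "xyz": [81, -61, 0], "angular": [0, 0, 0]}, {"grip": 0, "xyz": [113, -85, 0], "angular": [0, 0, 0]}, {"grip": 0, "xyz": [145, -109, 0], "angular": [0, 0, 0]}, {"grip": 0, "xyz": [177, -133, 0], "angular": [0, 0, 0]}, {"grip": 0, "xyz": [204, -154, 0], "angular": [0, 0, 0]}, {"grip": 0, "xyz": [222, -167, 0], "angular": [0, 0, 0]}, {"grip": 0, "xyz": [231, -174, 0], "angular": [0, 0, 0]}, {"grip": 0, "xyz": [231, -174, 0], "angular": [0, 0, 0]}]'

```text
time_s: 5.65
tcp_pos: [0.4383, 0.0491, 0.2225]
ee_rot: [[-0.938, -0.347, -0.001], [-0.347, 0.938, -0.0], [0.001, 0.0, -1.0]]
wrist_force: [0.7, 0.7, -3.1]
gripper_width: 0.337
gripper_force: 30.0
```

Request:
move_arm --series '[{"grip": 0, "xyz": [0, 0, 20], "angular": [0, 0, 0]}, {"grip": 0, "xyz": [0, 0, 45], "angular": [0, 0, 0]}, {"grip": 0, "xyz": [0, 0, 70], "angular": [0, 0, 0]}, {"grip": 0, "xyz": [0, 0, 84], "angular": [0, 0, 0]}, {"grip": 0, "xyz": [0, 0, 90], "angular": [0, 0, 0]}, {"grip": 0, "xyz": [0, 0, 90], "angular": [0, 0, 0]}, {"grip": 0, "xyz": [0, 0, 90], "angular": [0, 0, 0]}, {"grip": 0, "xyz": [0, 0, 90], "angular": [0, 0, 0]}]'

```text
time_s: 6.45
tcp_pos: [0.4399, 0.0504, 0.1337]
ee_rot: [[-0.937, -0.349, 0.002], [-0.349, 0.937, 0.001], [-0.002, 0.0, -1.0]]
wrist_force: [-0.6, 0.1, -1.8]
gripper_width: 0.34
gripper_force: 30.0
```

Request:
move_arm --series '[{"grip": 0, "xyz": [0, 0, 6], "angular": [0, 0, 0]}, {"grip": 0, "xyz": [0, 0, 10], "angular": [0, 0, 0]}, {"grip": 0, "xyz": [0, 0, 12], "angular": [0, 0, 0]}, {"grip": 0, "xyz": [0, 0, 12], "angular": [0, 0, 0]}, {"grip": 0, "xyz": [0, 0, 12], "angular": [0, 0, 0]}]'

```text
time_s: 6.95
tcp_pos: [0.4391, 0.0499, 0.1208]
ee_rot: [[-0.937, -0.348, -0.0], [-0.348, 0.937, -0.0], [0.0, -0.0, -1.0]]
wrist_force: [0.9, 0.4, -1.8]
gripper_width: 0.337
gripper_force: 30.0
```

Request:
move_arm --series '[{"grip": 0, "xyz": [0, 0, 1], "angular": [0, 0, 0]}, {"grip": 0, "xyz": [0, 0, 2], "angular": [0, 0, 0]}, {"grip": 0, "xyz": [0, 0, 2], "angular": [0, 0, 0]}]'

```text
time_s: 7.25
tcp_pos: [0.4391, 0.0499, 0.1188]
ee_rot: [[-0.937, -0.348, 0.0], [-0.348, 0.937, 0.0], [-0.0, 0.0, -1.0]]
wrist_force: [-0.2, -0.3, -3.0]
gripper_width: 0.339
gripper_force: 30.0
```

Request:
move_arm --series '[{"grip": 0, "xyz": [0, 0, 1], "angular": [0, 0, 0]}, {"grip": 0, "xyz": [0, 0, 2], "angular": [0, 0, 0]}, {"grip": 0, "xyz": [0, 0, 2], "angular": [0, 0, 0]}]'

```text
time_s: 7.55
tcp_pos: [0.44, 0.0503, 0.1186]
ee_rot: [[-0.937, -0.349, 0.002], [-0.349, 0.937, 0.0], [-0.002, -0.001, -1.0]]
wrist_force: [-3.4, 1.0, 9.9]
gripper_width: 0.338
gripper_force: 29.9
```

The bottle is in contact with the pad, so I'll release it and rise.

Request:
move_arm --series '[{"grip": 0.5, "xyz": [0, 0, 0], "angular": [0, 0, 0]}, {"grip": 1, "xyz": [0, 0, 0], "angular": [0, 0, 0]}, {"grip": 1, "xyz": [0, 0, 0], "angular": [0, 0, 0]}, {"grip": 1, "xyz": [0, 0, 0], "angular": [0, 0, 0]}, {"grip": 1, "xyz": [0, 0, 0], "angular": [0, 0, 0]}, {"grip": 1, "xyz": [0, 0, -30], "angular": [0, 0, 0]}, {"grip": 1, "xyz": [0, 0, -80], "angular": [0, 0, 0]}, {"grip": 1, "xyz": [0, 0, -130], "angular": [0, 0, 0]}, {"grip": 1, "xyz": [0, 0, -165], "angular": [0, 0, 0]}, {"grip": 1, "xyz": [0, 0, -165], "angular": [0, 0, 0]}]'

```text
time_s: 8.55
tcp_pos: [0.4417, 0.0507, 0.2873]
ee_rot: [[-0.937, -0.349, 0.012], [-0.349, 0.937, 0.004], [-0.012, -0.0, -1.0]]
wrist_force: [0.3, 0.1, -0.1]
gripper_width: 0.994
gripper_force: 0.0
```

```bash
python3 - <<'E'
from h import *
s=r.sense();print(s['tcp_pos'],s['gripper_width'])
C=cam("top"); a=cv2.resize(C[0][180:280,170:290],None,fx=5,fy=5,interpolation=cv2.INTER_CUBIC)
b=cv2.resize(C[0][170:270,345:385+80],None,fx=5,fy=5,interpolation=cv2.INTER_CUBIC)
m=cv2.resize(np.vstack([a,b]),None,fx=.59,fy=.59)
cv2.imwrite("pics/t3.png",m[:,:,::-1]); np.savez("t3.npz",i=C[0],K=C[1],R=C[2],o=C[3])
p=ray(C,(392.7,215),.118); print(p, totool([p[0]-.03,p[1]-.02,.28]).round())
E
```

```text
[0.44170892 0.05065986 0.28734605] 0.9935897489411851
[ 0.62381488 -0.11658029  0.118     ] [ -79. -229.    5.]
```

View pics/t3.png

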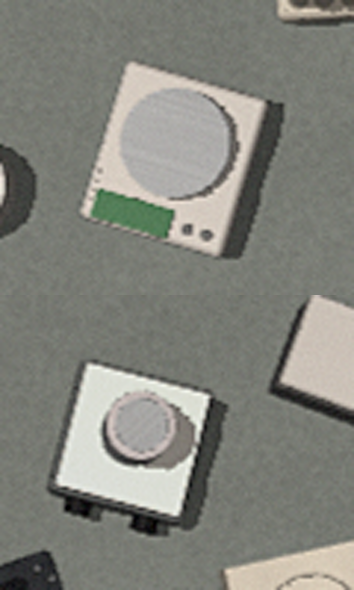

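The empty pan's centre is at crop (177,142), i.e. top pixel (230,228). The jar lid is at (392.5,214.5) and the plate centre at (390.4,219.3). Next I'll go above the jar for a close look.

Request:
move_arm --series '[{"grip": 1, "xyz": [-79, -229, 5], "angular": [0, 0, 0]}, {"grip": 1, "xyz": [-79, -229, 5], "angular": [0, 0, 0]}, {"grip": 1, "xyz": [-79, -229, 5], "angular": [0, 0, 0]}, {"grip": 1, "xyz": [-79, -229, 5], "angular": [0, 0, 0]}, {"grip": 1, "xyz": [-79, -229, 5], "angular": [0, 0, 0]}, {"grip": 1, "xyz": [-79, -229, 5], "angular": [0, 0, 0]}, {"grip": 1, "xyz": [-79, -229, 5], "angular": [0, 0, 0]}, {"grip": 1, "xyz": [-79, -229, 5], "angular": [0, 0, 0]}]'

```text
time_s: 9.4
tcp_pos: [0.5921, -0.1367, 0.2757]
ee_rot: [[-0.937, -0.349, -0.002], [-0.349, 0.937, 0.0], [0.002, 0.001, -1.0]]
wrist_force: [0.2, 1.5, 1.3]
gripper_width: 1.002
gripper_force: 0.0
```

```bash
python3 - <<'E'
from h import *
d=np.load("t3.npz"); T=(d["i"],d["K"],d["R"],d["o"])
pan=ray(T,(230,228.1),.05); pl=ray(T,(390.4,219.3),.06); j=ray(T,(392.5,214.4),.118); print("pan",pan,"plate",pl,"jar",j)
s=r.sense();print(s['tcp_pos'])
C=cam("wrist"); img=C[0].copy()
for p,c in ((j,(255,0,0)),(pl,(0,0,255))):
    q=proj(C,p); print(q); cv2.circle(img,tuple(int(a) for a in q),3,c,-1)
cv2.imwrite("pics/w2.png",img[:,:,::-1]); np.savez("w2.npz",i=C[0],K=C[1],R=C[2],o=C[3])
E
```

```text
pan [0.59149497 0.29057531 0.05      ] plate [ 0.62008682 -0.11739048  0.06      ] jar [ 0.62527909 -0.11607742  0.118     ]
[ 0.59208965 -0.13670079  0.27569187]
[324.23487257 271.11281781]
[323.4290887  247.81588913]
```

View pics/w2.png

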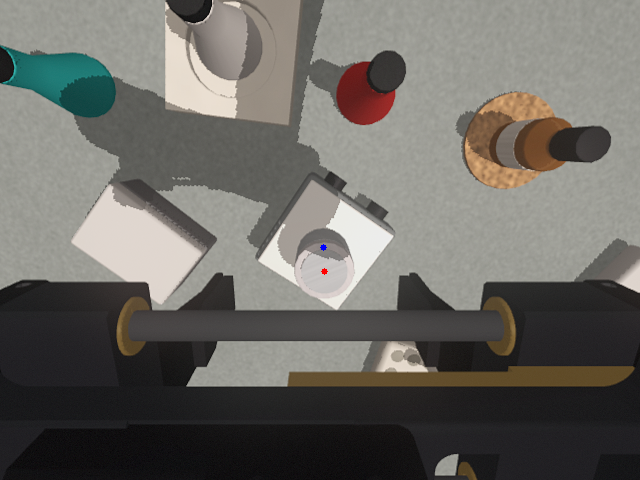

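The lid centre is at (325,273), which matches, and the space around the jar is clear for the fingers. I'll grasp the jar.

```bash
python3 - <<'E'
from h import *
d=np.load("w2.npz"); C=(d["i"],d["K"],d["R"],d["o"])
p=ray(C,(325,272),.118);print(p,ray(C,(325.5,243),.06)); p[:2]=(p[:2]+[.6253,-.1161])/2
print(totool([p[0],p[1],.100]).round())
E
```

```text
[ 0.62586484 -0.11507625  0.118     ] [ 0.61406895 -0.11722662  0.06      ]
[-39.   8. 176.]
```

Request:
move_arm --series '[{"grip": 1, "xyz": [-39, 8, 0], "angular": [0, 0, 0]}, {"grip": 1, "xyz": [-39, 8, 10], "angular": [0, 0, 0]}, {"grip": 1, "xyz": [-39, 8, 50], "angular": [0, 0, 0]}, {"grip": 1, "xyz": [-39, 8, 90], "angular": [0, 0, 0]}, {"grip": 1, "xyz": [-39, 8, 125], "angular": [0, 0, 0]}, {"grip": 1, "xyz": [-39, 8, 155], "angular": [0, 0, 0]}, {"grip": 1, "xyz": [-39, 8, 172], "angular": [0, 0, 0]}, {"grip": 1, "xyz": [-39, 8, 176], "angular": [0, 0, 0]}, {"grip": 1, "xyz": [-39, 8, 176], "angular": [0, 0, 0]}, {"grip": 0.7, "xyz": [-39, 8, 176], "angular": [0, 0, 0]}]'

```text
time_s: 10.45
tcp_pos: [0.6274, -0.1158, 0.1025]
ee_rot: [[-0.937, -0.349, 0.003], [-0.349, 0.937, -0.0], [-0.002, -0.001, -1.0]]
wrist_force: [-0.2, -0.0, 0.7]
gripper_width: 0.966
gripper_force: 0.0
```

Request:
move_arm --series '[{"grip": 0.5, "xyz": [0, 0, 0], "angular": [0, 0, 0]}, {"grip": 0.4, "xyz": [0, 0, 0], "angular": [0, 0, 0]}, {"grip": 0, "xyz": [0, 0, 0], "angular": [0, 0, 0]}, {"grip": 0, "xyz": [0, 0, 0], "angular": [0, 0, 0]}, {"grip": 0, "xyz": [0, 0, 0], "angular": [0, 0, 0]}, {"grip": 0, "xyz": [0, 0, 0], "angular": [0, 0, 0]}, {"grip": 0, "xyz": [0, 0, 0], "angular": [0, 0, 0]}]'

```text
time_s: 11.15
tcp_pos: [0.6268, -0.116, 0.1013]
ee_rot: [[-0.937, -0.348, 0.0], [-0.348, 0.937, 0.0], [-0.0, -0.0, -1.0]]
wrist_force: [-1.9, 2.4, 5.0]
gripper_width: 0.662
gripper_force: 30.0
```

Request:
move_arm --series '[{"grip": 0, "xyz": [0, 0, -10], "angular": [0, 0, 0]}, {"grip": 0, "xyz": [0, 0, -30], "angular": [0, 0, 0]}, {"grip": 0, "xyz": [0, 0, -60], "angular": [0, 0, 0]}, {"grip": 0, "xyz": [0, 0, -90], "angular": [0, 0, 0]}, {"grip": 0, "xyz": [0, 0, -100], "angular": [0, 0, 0]}, {"grip": 0, "xyz": [0, 0, -100], "angular": [0, 0, 0]}, {"grip": 0, "xyz": [0, 0, -100], "angular": [0, 0, 0]}]'

```text
time_s: 11.85
tcp_pos: [0.6256, -0.116, 0.1989]
ee_rot: [[-0.938, -0.348, -0.003], [-0.348, 0.938, 0.001], [0.003, 0.002, -1.0]]
wrist_force: [0.5, -0.6, -3.6]
gripper_width: 0.661
gripper_force: 30.0
```

```bash
python3 -c "
from h import *
s=r.sense();print(s['tcp_pos'],s['gripper_width'],s['gripper_force'])
print(totool([.5905,.2905,.20]).round())"
```

```text
[ 0.62555146 -0.11601238  0.19887604] 0.6610447370017798 29.999347496777773
[-108.  393.   -1.]
```

Request:
move_arm --series '[{"grip": 0, "xyz": [-6, 22, 0], "angular": [0, 0, 0]}, {"grip": 0, "xyz": [-17, 62, 0], "angular": [0, 0, 0]}, {"grip": 0, "xyz": [-29, 106, 0], "angular": [0, 0, 0]}, {"grip": 0, "xyz": [-41, 150, 0], "angular": [0, 0, 0]}, {"grip": 0, "xyz": [-53, 194, 0], "angular": [0, 0, 0]}, {"grip": 0, "xyz": [-65, 238, 0], "angular": [0, 0, 0]}, {"grip": 0, "xyz": [-77, 282, 0], "angular": [0, 0, 0]}, {"grip": 0, "xyz": [-89, 326, 0], "angular": [0, 0, 0]}, {"grip": 0, "xyz": [-100, 366, 0], "angular": [0, 0, 0]}, {"grip": 0, "xyz": [-106, 386, 0], "angular": [0, 0, 0]}]'

```text
time_s: 12.85
tcp_pos: [0.5901, 0.2855, 0.1979]
ee_rot: [[-0.936, -0.351, -0.004], [-0.351, 0.936, -0.002], [0.004, -0.0, -1.0]]
wrist_force: [-0.5, -0.5, -2.6]
gripper_width: 0.664
gripper_force: 30.0
```

Request:
move_arm --series '[{"grip": 0, "xyz": [-2, 7, 0], "angular": [0, 0, 0]}, {"grip": 0, "xyz": [-2, 7, 0], "angular": [0, 0, 0]}, {"grip": 0, "xyz": [-2, 7, 0], "angular": [0, 0, 0]}]'

```text
time_s: 13.15
tcp_pos: [0.5908, 0.2885, 0.1999]
ee_rot: [[-0.938, -0.347, -0.002], [-0.347, 0.938, -0.001], [0.002, -0.001, -1.0]]
wrist_force: [-0.9, -0.4, -2.6]
gripper_width: 0.661
gripper_force: 30.0
```

```bash
python3 - <<'E'
from h import *
s=r.sense();print(s['tcp_pos'],totool([.5895,.2905,.105]).round(),s['gripper_force'])
C=cam("scene"); W=cam("wrist")
a=cv2.resize(C[0][300:400,310:430],None,fx=4,fy=4,interpolation=cv2.INTER_CUBIC)
b=cv2.resize(W[0][150:330,220:440],(480,393),interpolation=cv2.INTER_CUBIC)
cv2.imwrite("pics/s2.png",np.vstack([a,b])[:,:,::-1][:,:]) if 0 else cv2.imwrite("pics/s2.png",cv2.resize(np.vstack([a,b]),None,fx=.75,fy=.75)[:,:,::-1])
for n,c in(("sA",C),("wA",W)): np.savez(n,i=c[0],K=c[1],R=c[2],o=c[3])
print(proj(C,[.5895,.2905,.05]),proj(W,[.5895,.2905,.05]))
E
```

```text
[0.59080673 0.28851336 0.19986528] [ 0.  2. 95.] 29.99925898388028
[362.92733036 338.8111229 ] [319.39276694 233.24223804]
```

View pics/s2.png

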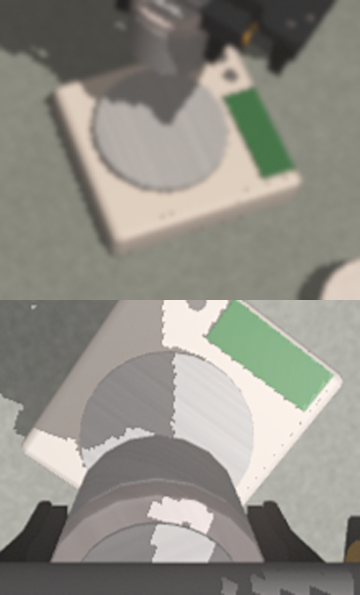

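```bash
python3 - <<'E'
from h import *
t=np.linspace(0,6.28,90)
for ctr in ((.5895,.2905),(.5915,.2906)):
  for n in("sA","wA","t3"):
    d=np.load(n+".npz"); C=(d["i"],d["K"],d["R"],d["o"])
    q=np.array([proj(C,[ctr[0]+.048*np.cos(a),ctr[1]+.048*np.sin(a),.05]) for a in t])
    print(ctr,n,q.min(0).round(1),q.max(0).round(1))
E
echo "measured sA x340.7-386 ymax 363.3; wA x268.3-375.3 ymin 180.6; t3 x210.3-249.7 y209.1-247.1"
```

```text
(0.5895, 0.2905) sA [340.6 319.6] [385.3 359.3]
(0.5895, 0.2905) wA [265.8 179. ] [373.1 283. ]
(0.5895, 0.2905) t3 [211.2 210.2] [248.8 247.7]
(0.5915, 0.2906) sA [339.9 320. ] [384.6 359.8]
(0.5915, 0.2906) wA [265.2 181.3] [372.3 284.9]
(0.5915, 0.2906) t3 [211.1 209.4] [248.8 246.9]
measured sA x340.7-386 ymax 363.3; wA x268.3-375.3 ymin 180.6; t3 x210.3-249.7 y209.1-247.1
```

The three views agree to about 3 mm. The target is (.590,.292).

Request:
move_arm --series '[{"grip": 0, "xyz": [-1, 4, 20], "angular": [0, 0, 0]}, {"grip": 0, "xyz": [-1, 4, 45], "angular": [0, 0, 0]}, {"grip": 0, "xyz": [-1, 4, 70], "angular": [0, 0, 0]}, {"grip": 0, "xyz": [-1, 4, 90], "angular": [0, 0, 0]}, {"grip": 0, "xyz": [-1, 4, 98], "angular": [0, 0, 0]}, {"grip": 0, "xyz": [-1, 4, 102], "angular": [0, 0, 0]}, {"grip": 0, "xyz": [-1, 4, 104], "angular": [0, 0, 0]}, {"grip": 0, "xyz": [-1, 4, 104], "angular": [0, 0, 0]}, {"grip": 0, "xyz": [-1, 4, 104], "angular": [0, 0, 0]}]'

```text
time_s: 14.15
tcp_pos: [0.5911, 0.2943, 0.098]
ee_rot: [[-0.937, -0.348, 0.002], [-0.348, 0.937, 0.001], [-0.002, 0.001, -1.0]]
wrist_force: [-0.4, -0.6, -2.2]
gripper_width: 0.66
gripper_force: 30.0
```

Request:
move_arm --series '[{"grip": 0, "xyz": [0, 0, 1], "angular": [0, 0, 0]}, {"grip": 0, "xyz": [0, 0, 2], "angular": [0, 0, 0]}, {"grip": 0, "xyz": [0, 0, 3], "angular": [0, 0, 0]}, {"grip": 0, "xyz": [0, 0, 3], "angular": [0, 0, 0]}]'

```text
time_s: 14.55
tcp_pos: [0.5904, 0.2939, 0.0936]
ee_rot: [[-0.937, -0.348, -0.0], [-0.348, 0.937, -0.0], [0.0, -0.0, -1.0]]
wrist_force: [-0.0, 0.1, -2.9]
gripper_width: 0.655
gripper_force: 30.0
```

Request:
move_arm --series '[{"grip": 0, "xyz": [0, -1, 1], "angular": [0, 0, 0]}, {"grip": 0, "xyz": [0, -1, 2], "angular": [0, 0, 0]}, {"grip": 0, "xyz": [0, -1, 2], "angular": [0, 0, 0]}]'

```text
time_s: 14.85
tcp_pos: [0.5908, 0.2929, 0.0915]
ee_rot: [[-0.937, -0.348, -0.0], [-0.348, 0.937, -0.0], [0.001, -0.0, -1.0]]
wrist_force: [-0.3, 0.4, -3.6]
gripper_width: 0.662
gripper_force: 30.0
```

Request:
move_arm --series '[{"grip": 0, "xyz": [0, 0, 0.5], "angular": [0, 0, 0]}, {"grip": 0, "xyz": [0, 0, 1], "angular": [0, 0, 0]}, {"grip": 0, "xyz": [0, 0, 1], "angular": [0, 0, 0]}]'

```text
time_s: 15.15
tcp_pos: [0.5909, 0.293, 0.0913]
ee_rot: [[-0.937, -0.349, 0.0], [-0.349, 0.937, -0.0], [-0.0, -0.0, -1.0]]
wrist_force: [-1.9, -0.7, -0.3]
gripper_width: 0.659
gripper_force: 30.0
```

Contact begins, so I'll release and rise.

Request:
move_arm --series '[{"grip": 0.75, "xyz": [0, 0, 0.5], "angular": [0, 0, 0]}, {"grip": 1, "xyz": [0, 0, 0.5], "angular": [0, 0, 0]}, {"grip": 1, "xyz": [0, 0, 0.5], "angular": [0, 0, 0]}, {"grip": 1, "xyz": [0, 0, 0.5], "angular": [0, 0, 0]}, {"grip": 1, "xyz": [0, 0, -20], "angular": [0, 0, 0]}, {"grip": 1, "xyz": [0, 0, -65], "angular": [0, 0, 0]}, {"grip": 1, "xyz": [0, 0, -115], "angular": [0, 0, 0]}, {"grip": 1, "xyz": [0, 0, -165], "angular": [0, 0, 0]}, {"grip": 1, "xyz": [0, 0, -195], "angular": [0, 0, 0]}, {"grip": 1, "xyz": [0, 0, -195], "angular": [0, 0, 0]}]'

```text
time_s: 16.15
tcp_pos: [0.5929, 0.294, 0.2928]
ee_rot: [[-0.937, -0.349, 0.011], [-0.349, 0.937, 0.007], [-0.012, 0.002, -1.0]]
wrist_force: [0.1, -0.1, 0.9]
gripper_width: 1.003
gripper_force: 0.0
```

```bash
python3 - <<'E'
from h import *
s=r.sense();print(s['tcp_pos'],totool([.425,-.29,.29]).round(),s['gripper_width'])
C=cam("top"); np.savez("t4",i=C[0],K=C[1],R=C[2],o=C[3])
h=cv2.cvtColor(C[0],cv2.COLOR_RGB2HSV); m=(h[:,:,2]>215)&(h[:,:,1]<30); m[:,:350]=0;m[:,430:]=0;m[:180]=0;m[260:]=0
c=blobs(m,100)[0]; b=cv2.minAreaRect(c); print(b, ray(C,b[0],.06))
a=cv2.resize(C[0][185:245,190:270],None,fx=4,fy=4,interpolation=cv2.INTER_CUBIC)
b=cv2.resize(C[0][185:245,350:430],None,fx=4,fy=4,interpolation=cv2.INTER_CUBIC)
cv2.imwrite("pics/t4.png",np.vstack([a,b])[:,:,::-1])
E
```

```text
[0.59294425 0.29403076 0.29278397] [ 361. -489.   -3.] 1.0032230298616087
((389.5608825683594, 218.56866455078125), (41.88959503173828, 42.14408874511719), 14.743562698364258) [ 0.62191724 -0.11523863  0.06      ]
```

View pics/t4.png

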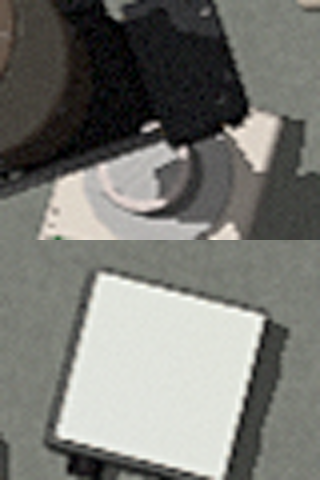

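The jar stands on the pan (partly hidden by the gripper), and the empty plate fits cleanly with its centre at (.622,−.115). On to the flask.

Request:
move_arm --series '[{"grip": 1, "xyz": [361, -489, -3], "angular": [0, 0, 0]}, {"grip": 1, "xyz": [361, -489, -3], "angular": [0, 0, 0]}, {"grip": 1, "xyz": [361, -489, -3], "angular": [0, 0, 0]}, {"grip": 1, "xyz": [361, -489, -3], "angular": [0, 0, 0]}, {"grip": 1, "xyz": [361, -489, -3], "angular": [0, 0, 0]}, {"grip": 1, "xyz": [361, -489, -3], "angular": [0, 0, 0]}, {"grip": 1, "xyz": [361, -489, -3], "angular": [0, 0, 0]}, {"grip": 1, "xyz": [361, -489, -3], "angular": [0, 0, 0]}, {"grip": 1, "xyz": [361, -489, -3], "angular": [0, 0, 0]}, {"grip": 1, "xyz": [361, -489, -3], "angular": [0, 0, 0]}]'

```text
time_s: 17.2
tcp_pos: [0.451, -0.189, 0.2869]
ee_rot: [[-0.937, -0.349, -0.002], [-0.349, 0.937, 0.001], [0.002, 0.001, -1.0]]
wrist_force: [-0.1, -0.5, 0.6]
gripper_width: 0.999
gripper_force: 0.0
```

```bash
python3 -c "
from h import *
print(totool([.425,-.29,.29]).round())"
```

```text
[ 60. -86.  -3.]
```

Request:
move_arm --series '[{"grip": 1, "xyz": [60, -86, -3], "angular": [0, 0, 0]}, {"grip": 1, "xyz": [60, -86, -3], "angular": [0, 0, 0]}, {"grip": 1, "xyz": [60, -86, -3], "angular": [0, 0, 0]}, {"grip": 1, "xyz": [60, -86, -3], "angular": [0, 0, 0]}, {"grip": 1, "xyz": [60, -86, -3], "angular": [0, 0, 0]}]'

```text
time_s: 17.7
tcp_pos: [0.4261, -0.2883, 0.2902]
ee_rot: [[-0.937, -0.349, -0.002], [-0.349, 0.937, 0.001], [0.001, 0.002, -1.0]]
wrist_force: [-0.3, -0.5, 0.0]
gripper_width: 0.999
gripper_force: 0.0
```

```bash
python3 - <<'E'
from h import *
s=r.sense();print(s['tcp_pos'])
C=cam("wrist"); img=C[0].copy(); np.savez("w3",i=C[0],K=C[1],R=C[2],o=C[3])
for p,c in (([.461,-.278,.156],(255,0,0)),([.464,-.277,.04],(0,0,255))):
    q=proj(C,p); print(q); cv2.circle(img,tuple(int(a) for a in q),3,c,-1)
cv2.imwrite("pics/w3.png",img[:,:,::-1])
E
```

```text
[ 0.42612876 -0.28829005  0.29020419]
[313.19495785 278.47014993]
[313.60808837 244.41427366]
```

View pics/w3.png

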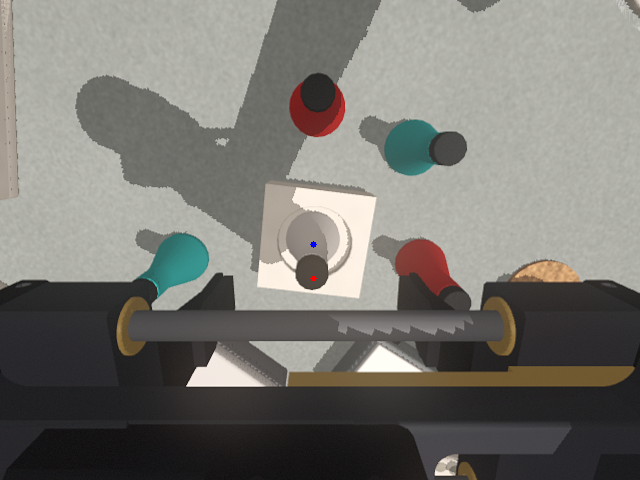

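The white flask's stopper is at (312,274) and the well's centre near (315,240). The red and turquoise decoys are at least 130 mm away.

```bash
python3 - <<'E'
from h import *
d=np.load("w3.npz"); C=(d["i"],d["K"],d["R"],d["o"])
p=ray(C,(312,275),.156);print(p,ray(C,(315,240),.04),ray(C,(315,245),.04))
p[:2]=(p[:2]*2+[.461,-.278])/3; print(totool([p[0],p[1],.134]).round())
E
```

```text
[ 0.45830361 -0.28011755  0.156     ] [ 0.45817351 -0.27736275  0.04      ] [ 0.46410535 -0.27515142  0.04      ]
[-34.  -4. 156.]
```

Request:
move_arm --series '[{"grip": 1, "xyz": [-34, -4, 0], "angular": [0, 0, 0]}, {"grip": 1, "xyz": [-34, -4, 10], "angular": [0, 0, 0]}, {"grip": 1, "xyz": [-34, -4, 50], "angular": [0, 0, 0]}, {"grip": 1, "xyz": [-34, -4, 90], "angular": [0, 0, 0]}, {"grip": 1, "xyz": [-34, -4, 125], "angular": [0, 0, 0]}, {"grip": 1, "xyz": [-34, -4, 148], "angular": [0, 0, 0]}, {"grip": 1, "xyz": [-34, -4, 156], "angular": [0, 0, 0]}, {"grip": 1, "xyz": [-34, -4, 156], "angular": [0, 0, 0]}, {"grip": 0.5, "xyz": [-34, -4, 156], "angular": [0, 0, 0]}, {"grip": 0.3, "xyz": [-34, -4, 156], "angular": [0, 0, 0]}]'

```text
time_s: 18.75
tcp_pos: [0.4607, -0.281, 0.1369]
ee_rot: [[-0.937, -0.349, 0.003], [-0.349, 0.937, -0.001], [-0.003, -0.002, -1.0]]
wrist_force: [-0.5, -0.8, -0.4]
gripper_width: 0.899
gripper_force: 0.0
```

Request:
move_arm --series '[{"grip": 0.2, "xyz": [0, 0, 0], "angular": [0, 0, 0]}, {"grip": 0, "xyz": [0, 0, 0], "angular": [0, 0, 0]}, {"grip": 0, "xyz": [0, 0, 0], "angular": [0, 0, 0]}, {"grip": 0, "xyz": [0, 0, 0], "angular": [0, 0, 0]}, {"grip": 0, "xyz": [0, 0, 0], "angular": [0, 0, 0]}, {"grip": 0, "xyz": [0, 0, 0], "angular": [0, 0, 0]}, {"grip": 0, "xyz": [0, 0, 0], "angular": [0, 0, 0]}, {"grip": 0, "xyz": [0, 0, 0], "angular": [0, 0, 0]}]'

```text
time_s: 19.55
tcp_pos: [0.4595, -0.2808, 0.1351]
ee_rot: [[-0.937, -0.348, -0.0], [-0.348, 0.937, 0.0], [0.0, 0.0, -1.0]]
wrist_force: [0.1, 0.1, -0.4]
gripper_width: 0.339
gripper_force: 30.0
```

Request:
move_arm --series '[{"grip": 0, "xyz": [0, 0, -10], "angular": [0, 0, 0]}, {"grip": 0, "xyz": [0, 0, -30], "angular": [0, 0, 0]}, {"grip": 0, "xyz": [0, 0, -60], "angular": [0, 0, 0]}, {"grip": 0, "xyz": [0, 0, -90], "angular": [0, 0, 0]}, {"grip": 0, "xyz": [0, 0, -115], "angular": [0, 0, 0]}, {"grip": 0, "xyz": [0, 0, -125], "angular": [0, 0, 0]}, {"grip": 0, "xyz": [0, 0, -125], "angular": [0, 0, 0]}, {"grip": 0, "xyz": [0, 0, -125], "angular": [0, 0, 0]}]'

```text
time_s: 20.35
tcp_pos: [0.4589, -0.2805, 0.259]
ee_rot: [[-0.937, -0.348, -0.002], [-0.348, 0.937, 0.001], [0.001, 0.002, -1.0]]
wrist_force: [0.4, 0.3, -2.1]
gripper_width: 0.336
gripper_force: 30.0
```

```bash
python3 -c "
from h import *
s=r.sense();print(s['tcp_pos'],s['gripper_width'],s['gripper_force'])
print(totool([.6215,-.1155,.26]).round())"
```

```text
[ 0.45893272 -0.28047246  0.25903943] 0.3356623016365067 29.977365107042715
[-210.   98.   -1.]
```

Request:
move_arm --series '[{"grip": 0, "xyz": [-15, 7, 0], "angular": [0, 0, 0]}, {"grip": 0, "xyz": [-40, 19, 0], "angular": [0, 0, 0]}, {"grip": 0, "xyz": [-70, 33, 0], "angular": [0, 0, 0]}, {"grip": 0, "xyz": [-105, 49, 0], "angular": [0, 0, 0]}, {"grip": 0, "xyz": [-140, 65, 0], "angular": [0, 0, 0]}, {"grip": 0, "xyz": [-170, 79, 0], "angular": [0, 0, 0]}, {"grip": 0, "xyz": [-195, 91, 0], "angular": [0, 0, 0]}, {"grip": 0, "xyz": [-210, 98, 0], "angular": [0, 0, 0]}, {"grip": 0, "xyz": [-210, 98, 0], "angular": [0, 0, 0]}, {"grip": 0, "xyz": [-210, 98, 0], "angular": [0, 0, 0]}]'

```text
time_s: 21.35
tcp_pos: [0.6219, -0.1157, 0.2592]
ee_rot: [[-0.937, -0.349, -0.003], [-0.349, 0.937, -0.0], [0.002, 0.001, -1.0]]
wrist_force: [-1.8, 0.7, -1.7]
gripper_width: 0.339
gripper_force: 30.0
```

Request:
move_arm --series '[{"grip": 0, "xyz": [0, 0, 15], "angular": [0, 0, 0]}, {"grip": 0, "xyz": [0, 0, 40], "angular": [0, 0, 0]}, {"grip": 0, "xyz": [0, 0, 65], "angular": [0, 0, 0]}, {"grip": 0, "xyz": [0, 0, 80], "angular": [0, 0, 0]}, {"grip": 0, "xyz": [0, 0, 86], "angular": [0, 0, 0]}, {"grip": 0, "xyz": [0, 0, 87], "angular": [0, 0, 0]}, {"grip": 0, "xyz": [0, 0, 87], "angular": [0, 0, 0]}, {"grip": 0, "xyz": [0, 0, 87], "angular": [0, 0, 0]}]'

```text
time_s: 22.15
tcp_pos: [0.6229, -0.1161, 0.1746]
ee_rot: [[-0.937, -0.348, 0.002], [-0.348, 0.937, -0.0], [-0.002, -0.001, -1.0]]
wrist_force: [0.1, -0.2, -1.2]
gripper_width: 0.339
gripper_force: 30.0
```

Request:
move_arm --series '[{"grip": 0, "xyz": [0, 0, 2], "angular": [0, 0, 0]}, {"grip": 0, "xyz": [0, 0, 4], "angular": [0, 0, 0]}, {"grip": 0, "xyz": [0, 0, 5], "angular": [0, 0, 0]}, {"grip": 0, "xyz": [0, 0, 5], "angular": [0, 0, 0]}, {"grip": 0, "xyz": [0, 0, 5], "angular": [0, 0, 0]}]'

```text
time_s: 22.65
tcp_pos: [0.6224, -0.1159, 0.1683]
ee_rot: [[-0.937, -0.348, -0.0], [-0.348, 0.937, -0.0], [0.0, -0.0, -1.0]]
wrist_force: [0.3, 0.2, -2.0]
gripper_width: 0.335
gripper_force: 30.0
```

Request:
move_arm --series '[{"grip": 0, "xyz": [0, 0, 1], "angular": [0, 0, 0]}, {"grip": 0, "xyz": [0, 0, 1.5], "angular": [0, 0, 0]}, {"grip": 0, "xyz": [0, 0, 1.5], "angular": [0, 0, 0]}]'

```text
time_s: 22.95
tcp_pos: [0.6225, -0.1158, 0.1671]
ee_rot: [[-0.937, -0.349, 0.0], [-0.349, 0.937, -0.0], [-0.0, -0.0, -1.0]]
wrist_force: [0.6, 0.8, -0.0]
gripper_width: 0.339
gripper_force: 30.0
```

The flask is down on the plate, so I'll release, rise and check.

Request:
move_arm --series '[{"grip": 0.6, "xyz": [0, 0, 0.5], "angular": [0, 0, 0]}, {"grip": 1, "xyz": [0, 0, 0.5], "angular": [0, 0, 0]}, {"grip": 1, "xyz": [0, 0, 0.5], "angular": [0, 0, 0]}, {"grip": 1, "xyz": [0, 0, 0.5], "angular": [0, 0, 0]}, {"grip": 1, "xyz": [0, 0, 0.5], "angular": [0, 0, 0]}, {"grip": 1, "xyz": [0, 0, -30], "angular": [0, 0, 0]}, {"grip": 1, "xyz": [0, 0, -70], "angular": [0, 0, 0]}, {"grip": 1, "xyz": [0, 0, -110], "angular": [0, 0, 0]}, {"grip": 1, "xyz": [0, 0, -120], "angular": [0, 0, 0]}, {"grip": 1, "xyz": [0, 0, -120], "angular": [0, 0, 0]}]'

```text
time_s: 23.95
tcp_pos: [0.6232, -0.1159, 0.2893]
ee_rot: [[-0.937, -0.348, 0.005], [-0.348, 0.937, 0.0], [-0.005, -0.002, -1.0]]
wrist_force: [-0.7, 1.2, -0.5]
gripper_width: 0.989
gripper_force: 0.0
```

```bash
python3 - <<'E'
from h import *
s=r.sense();print(s['tcp_pos'],totool([.42,.03,.288]).round(),s['gripper_width'])
C=cam("top"); np.savez("t5",i=C[0],K=C[1],R=C[2],o=C[3])
h=cv2.cvtColor(C[0],cv2.COLOR_RGB2HSV); 
m=(h[:,:,2]>170)&(h[:,:,1]<50); 
m[:,415:][:,75:]=0;m[:,:415]=0;m[:245]=0;m[320:]=0
c=cv2.convexHull(np.vstack(blobs(m,100))); b=cv2.minAreaRect(c); print(b,ray(C,b[0],.04))
a=cv2.resize(C[0][190:330,190:490],None,fx=2.6,fy=2.6,interpolation=cv2.INTER_CUBIC)
cv2.imwrite("pics/t5.png",a[:,:,::-1])
E
```

```text
[ 0.6231672  -0.11589571  0.28931809] [140. 208.   0.] 0.9890068244404704
((459.97857666015625, 279.9098815917969), (51.049163818359375, 32.51952362060547), 76.60750579833984) [ 0.46962009 -0.29935949  0.04      ]
```

View pics/t5.png

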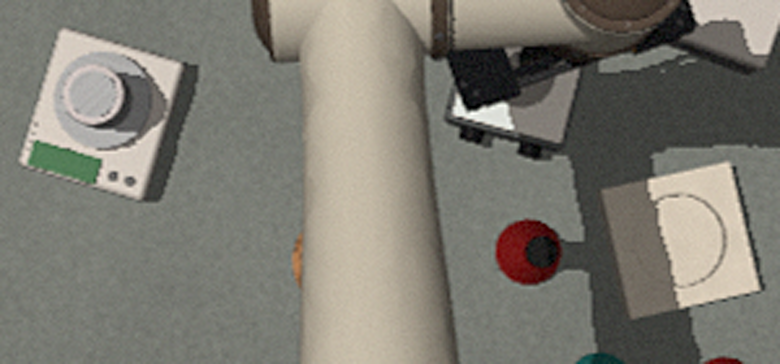

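The jar is centred on the pan. The nest corners put the well's centre at top pixel (452,282), i.e. (.463,−.277). The bottle is where I released it, at (.440,.050), so I go there straight.

```bash
python3 -c "
from h import *
print(totool([.4395,.0502,.288]).round())
d=np.load('t5.npz');C=(d['i'],d['K'],d['R'],d['o']);print(ray(C,(451.5,282.3),.04),ray(C,(452.7,282.3),.04))"
```

```text
[114. 219.  -1.]
[ 0.46314462 -0.27764678  0.04      ] [ 0.4631965  -0.28072154  0.04      ]
```

Request:
move_arm --series '[{"grip": 1, "xyz": [114, 219, -1], "angular": [0, 0, 0]}, {"grip": 1, "xyz": [114, 219, -1], "angular": [0, 0, 0]}, {"grip": 1, "xyz": [114, 219, -1], "angular": [0, 0, 0]}, {"grip": 1, "xyz": [114, 219, -1], "angular": [0, 0, 0]}, {"grip": 1, "xyz": [114, 219, -1], "angular": [0, 0, 0]}, {"grip": 1, "xyz": [114, 219, -1], "angular": [0, 0, 0]}, {"grip": 1, "xyz": [114, 219, -1], "angular": [0, 0, 0]}, {"grip": 1, "xyz": [114, 219, -1], "angular": [0, 0, 0]}]'

```text
time_s: 24.8
tcp_pos: [0.4393, 0.0494, 0.2868]
ee_rot: [[-0.938, -0.348, -0.002], [-0.348, 0.938, -0.001], [0.002, -0.0, -1.0]]
wrist_force: [0.2, -0.5, -0.6]
gripper_width: 1.003
gripper_force: 0.0
```

```bash
python3 - <<'E'
from h import *
s=r.sense();print(s['tcp_pos'],totool([.4395,.0502,.1195]).round())
C=cam("wrist"); img=C[0].copy()
q=proj(C,[.4395,.0502,.128]); print(q); cv2.circle(img,tuple(int(a) for a in q),3,(255,0,0),-1)
cv2.imwrite("pics/w4.png",img[180:400,160:480][:,:,::-1])
E
```

```text
[0.43934277 0.04936792 0.28679517] [ -1.   1. 167.]
[317.14626651 232.1206991 ]
```

View pics/w4.png

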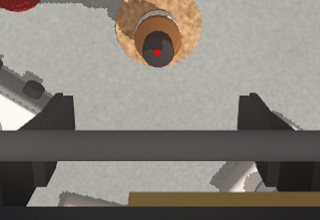

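The bottle stands upright on the pad, with its cap at (317,232) exactly as predicted.

Request:
move_arm --series '[{"grip": 1, "xyz": [-1, 1, 30], "angular": [0, 0, 0]}, {"grip": 1, "xyz": [-1, 1, 70], "angular": [0, 0, 0]}, {"grip": 1, "xyz": [-1, 1, 110], "angular": [0, 0, 0]}, {"grip": 1, "xyz": [-1, 1, 145], "angular": [0, 0, 0]}, {"grip": 1, "xyz": [-1, 1, 162], "angular": [0, 0, 0]}, {"grip": 1, "xyz": [-1, 1, 167], "angular": [0, 0, 0]}, {"grip": 1, "xyz": [-1, 1, 167], "angular": [0, 0, 0]}, {"grip": 1, "xyz": [-1, 1, 167], "angular": [0, 0, 0]}, {"grip": 0.5, "xyz": [-1, 1, 167], "angular": [0, 0, 0]}, {"grip": 0.3, "xyz": [-1, 1, 167], "angular": [0, 0, 0]}]'

```text
time_s: 25.85
tcp_pos: [0.4404, 0.0512, 0.1218]
ee_rot: [[-0.937, -0.348, 0.002], [-0.348, 0.937, 0.001], [-0.002, 0.0, -1.0]]
wrist_force: [-0.0, 0.5, 0.5]
gripper_width: 0.899
gripper_force: 0.0
```

Request:
move_arm --series '[{"grip": 0.2, "xyz": [0, 0, 0], "angular": [0, 0, 0]}, {"grip": 0, "xyz": [0, 0, 0], "angular": [0, 0, 0]}, {"grip": 0, "xyz": [0, 0, 0], "angular": [0, 0, 0]}, {"grip": 0, "xyz": [0, 0, 0], "angular": [0, 0, 0]}, {"grip": 0, "xyz": [0, 0, 0], "angular": [0, 0, 0]}, {"grip": 0, "xyz": [0, 0, 0], "angular": [0, 0, 0]}, {"grip": 0, "xyz": [0, 0, 0], "angular": [0, 0, 0]}, {"grip": 0, "xyz": [0, 0, 0], "angular": [0, 0, 0]}]'

```text
time_s: 26.65
tcp_pos: [0.4398, 0.0511, 0.1208]
ee_rot: [[-0.937, -0.348, -0.0], [-0.348, 0.937, 0.0], [-0.0, 0.0, -1.0]]
wrist_force: [-0.8, -0.2, 0.8]
gripper_width: 0.335
gripper_force: 30.0
```

Request:
move_arm --series '[{"grip": 0, "xyz": [0, 0, -10], "angular": [0, 0, 0]}, {"grip": 0, "xyz": [0, 0, -30], "angular": [0, 0, 0]}, {"grip": 0, "xyz": [0, 0, -65], "angular": [0, 0, 0]}, {"grip": 0, "xyz": [0, 0, -105], "angular": [0, 0, 0]}, {"grip": 0, "xyz": [0, 0, -140], "angular": [0, 0, 0]}, {"grip": 0, "xyz": [0, 0, -162], "angular": [0, 0, 0]}, {"grip": 0, "xyz": [0, 0, -170], "angular": [0, 0, 0]}, {"grip": 0, "xyz": [0, 0, -170], "angular": [0, 0, 0]}, {"grip": 0, "xyz": [0, 0, -170], "angular": [0, 0, 0]}]'

```text
time_s: 27.55
tcp_pos: [0.4388, 0.0507, 0.2893]
ee_rot: [[-0.937, -0.348, -0.003], [-0.348, 0.937, -0.001], [0.003, 0.0, -1.0]]
wrist_force: [-0.5, 0.4, -3.2]
gripper_width: 0.339
gripper_force: 30.0
```

```bash
python3 -c "
from h import *
s=r.sense();print(s['tcp_pos'],s['gripper_width'],s['gripper_force'])
print(totool([.463,-.2775,.29]).round())"
```

```text
[0.43881677 0.05073932 0.28929073] 0.3390196265662992 29.997660261578858
[  92. -316.   -1.]
```

Request:
move_arm --series '[{"grip": 0, "xyz": [6, -20, 0], "angular": [0, 0, 0]}, {"grip": 0, "xyz": [16, -55, 0], "angular": [0, 0, 0]}, {"grip": 0, "xyz": [28, -96, 0], "angular": [0, 0, 0]}, {"grip": 0, "xyz": [40, -138, 0], "angular": [0, 0, 0]}, {"grip": 0, "xyz": [53, -181, 0], "angular": [0, 0, 0]}, {"grip": 0, "xyz": [65, -223, 0], "angular": [0, 0, 0]}, {"grip": 0, "xyz": [77, -263, 0], "angular": [0, 0, 0]}, {"grip": 0, "xyz": [86, -296, 0], "angular": [0, 0, 0]}, {"grip": 0, "xyz": [92, -316, 0], "angular": [0, 0, 0]}, {"grip": 0, "xyz": [92, -316, 0], "angular": [0, 0, 0]}]'

```text
time_s: 28.55
tcp_pos: [0.4628, -0.2793, 0.2878]
ee_rot: [[-0.939, -0.345, -0.005], [-0.345, 0.939, 0.001], [0.004, 0.003, -1.0]]
wrist_force: [-0.1, 0.1, -3.4]
gripper_width: 0.337
gripper_force: 30.0
```

Request:
move_arm --series '[{"grip": 0, "xyz": [0, 0, 0], "angular": [0, 0, 0]}, {"grip": 0, "xyz": [0, 0, 20], "angular": [0, 0, 0]}, {"grip": 0, "xyz": [0, 0, 50], "angular": [0, 0, 0]}, {"grip": 0, "xyz": [0, 0, 70], "angular": [0, 0, 0]}, {"grip": 0, "xyz": [0, 0, 80], "angular": [0, 0, 0]}, {"grip": 0, "xyz": [0, 0, 80], "angular": [0, 0, 0]}, {"grip": 0, "xyz": [0, 0, 80], "angular": [0, 0, 0]}]'

```text
time_s: 29.25
tcp_pos: [0.4643, -0.2771, 0.2116]
ee_rot: [[-0.937, -0.349, 0.001], [-0.349, 0.937, -0.001], [-0.001, -0.001, -1.0]]
wrist_force: [0.7, -0.7, -2.5]
gripper_width: 0.335
gripper_force: 30.0
```

```bash
python3 - <<'E'
from h import *
s=r.sense();print(s['tcp_pos'],totool([.463,-.2775,.1428]).round())
W=cam("wrist"); t=np.linspace(0,6.28,80)
img=W[0].copy()
for a in t: cv2.circle(img,tuple(int(v+.5) for v in proj(W,[.463+.0455*np.cos(a),-.2775+.0455*np.sin(a),.04])),0,(255,0,0),-1)
cv2.imwrite("pics/w5.png",cv2.resize(img[150:330,200:440],None,fx=2.5,fy=2.5,interpolation=cv2.INTER_NEAREST)[:,:,::-1])
E
```

```text
[ 0.46428746 -0.27708783  0.21162521] [ 1.  0. 69.]
```

View pics/w5.png

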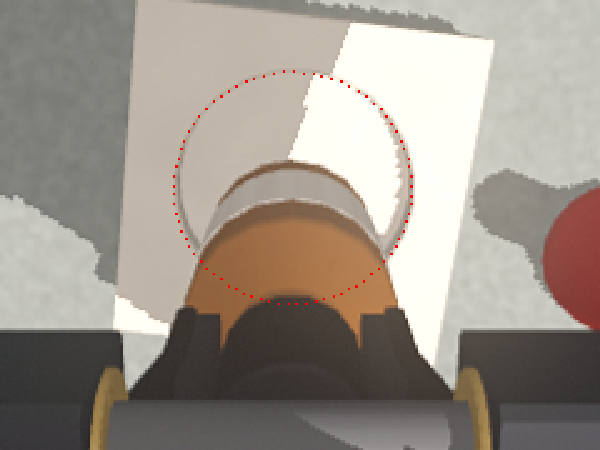

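The projected well circle (red) lies on the visible rim within 1–2 mm, so the target is good. I'll lower the bottle.

Request:
move_arm --series '[{"grip": 0, "xyz": [1, 0, 15], "angular": [0, 0, 0]}, {"grip": 0, "xyz": [1, 0, 35], "angular": [0, 0, 0]}, {"grip": 0, "xyz": [1, 0, 52], "angular": [0, 0, 0]}, {"grip": 0, "xyz": [1, 0, 62], "angular": [0, 0, 0]}, {"grip": 0, "xyz": [1, 0, 64], "angular": [0, 0, 0]}, {"grip": 0, "xyz": [1, 0, 65], "angular": [0, 0, 0]}, {"grip": 0, "xyz": [1, 0, 65], "angular": [0, 0, 0]}, {"grip": 0, "xyz": [1, 0, 65], "angular": [0, 0, 0]}]'

```text
time_s: 30.1
tcp_pos: [0.4633, -0.2778, 0.1467]
ee_rot: [[-0.937, -0.349, 0.002], [-0.349, 0.937, -0.001], [-0.001, -0.001, -1.0]]
wrist_force: [0.0, 0.0, -2.1]
gripper_width: 0.333
gripper_force: 30.0
```

Request:
move_arm --series '[{"grip": 0, "xyz": [0, 0, 1], "angular": [0, 0, 0]}, {"grip": 0, "xyz": [0, 0, 2], "angular": [0, 0, 0]}, {"grip": 0, "xyz": [0, 0, 2], "angular": [0, 0, 0]}, {"grip": 0, "xyz": [0, 0, 2], "angular": [0, 0, 0]}]'

```text
time_s: 30.5
tcp_pos: [0.4627, -0.2776, 0.1438]
ee_rot: [[-0.937, -0.348, -0.0], [-0.348, 0.937, -0.0], [0.0, -0.0, -1.0]]
wrist_force: [0.4, 0.5, -2.5]
gripper_width: 0.334
gripper_force: 30.0
```

Request:
move_arm --series '[{"grip": 0, "xyz": [0, 0, 1], "angular": [0, 0, 0]}, {"grip": 0, "xyz": [0, 0, 1.5], "angular": [0, 0, 0]}, {"grip": 0, "xyz": [0, 0, 1.5], "angular": [0, 0, 0]}]'

```text
time_s: 30.8
tcp_pos: [0.4629, -0.2777, 0.1428]
ee_rot: [[-0.937, -0.349, 0.001], [-0.349, 0.937, -0.0], [-0.0, -0.001, -1.0]]
wrist_force: [-0.1, 1.6, 1.7]
gripper_width: 0.335
gripper_force: 30.0
```

Contact. I'll release, rise and move back toward the base so the view is clear.

Request:
move_arm --series '[{"grip": 0.6, "xyz": [0, 0, 0.5], "angular": [0, 0, 0]}, {"grip": 1, "xyz": [0, 0, 0.5], "angular": [0, 0, 0]}, {"grip": 1, "xyz": [0, 0, 0.5], "angular": [0, 0, 0]}, {"grip": 1, "xyz": [0, 0, 0.5], "angular": [0, 0, 0]}, {"grip": 1, "xyz": [0, 0, 0.5], "angular": [0, 0, 0]}, {"grip": 1, "xyz": [0, 0, -30], "angular": [0, 0, 0]}, {"grip": 1, "xyz": [0, 0, -75], "angular": [0, 0, 0]}, {"grip": 1, "xyz": [0, 0, -120], "angular": [0, 0, 0]}, {"grip": 1, "xyz": [0, 0, -150], "angular": [0, 0, 0]}, {"grip": 1, "xyz": [0, 0, -150], "angular": [0, 0, 0]}]'

```text
time_s: 31.8
tcp_pos: [0.4648, -0.2787, 0.2979]
ee_rot: [[-0.937, -0.349, 0.01], [-0.349, 0.937, -0.004], [-0.008, -0.008, -1.0]]
wrist_force: [-0.3, 0.1, -0.4]
gripper_width: 0.995
gripper_force: 0.0
```

Request:
move_arm --series '[{"grip": 1, "xyz": [190, -130, -150], "angular": [0, 0, 0]}, {"grip": 1, "xyz": [190, -130, -150], "angular": [0, 0, 0]}, {"grip": 1, "xyz": [190, -130, -150], "angular": [0, 0, 0]}, {"grip": 1, "xyz": [190, -130, -150], "angular": [0, 0, 0]}, {"grip": 1, "xyz": [190, -130, -150], "angular": [0, 0, 0]}, {"grip": 1, "xyz": [190, -130, -150], "angular": [0, 0, 0]}, {"grip": 1, "xyz": [190, -130, -150], "angular": [0, 0, 0]}, {"grip": 1, "xyz": [190, -130, -150], "angular": [0, 0, 0]}, {"grip": 1, "xyz": [190, -130, -150], "angular": [0, 0, 0]}, {"grip": 1, "xyz": [190, -130, -150], "angular": [0, 0, 0]}]'

```text
time_s: 32.8
tcp_pos: [0.3304, -0.4648, 0.4412]
ee_rot: [[-0.937, -0.35, -0.001], [-0.35, 0.937, 0.001], [0.001, 0.002, -1.0]]
wrist_force: [0.0, -0.1, 0.1]
gripper_width: 0.999
gripper_force: 0.0
```

```bash
python3 - <<'E'
from h import *
s=r.sense();print(s['tcp_pos'])
C=cam("top"); img=C[0].copy()
for p in ([.591,.293,.108],[.6225,-.116,.188],[.463,-.2777,.15]):
    print(proj(C,p))
a=cv2.resize(C[0][130:370,180:540],None,fx=2.2,fy=2.2,interpolation=cv2.INTER_CUBIC)
cv2.imwrite("pics/t6.png",a[:,:,::-1])
E
```

```text
[ 0.33043155 -0.46478891  0.44122034]
[225.02309383 225.8810289 ]
[395.8879366  211.80952912]
[461.55720687 282.0140183 ]
```

View pics/t6.png

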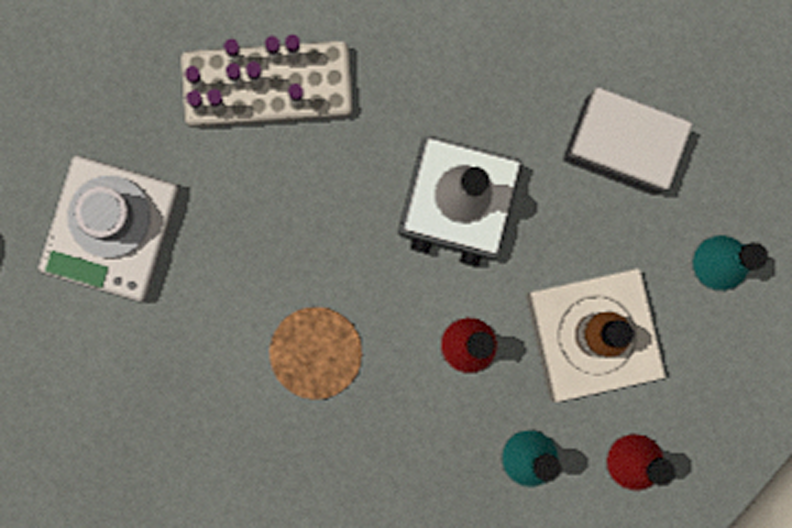

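All three vessels stand upright and centred: the jar's lid is at crop (101,213), the flask's stopper at (475,181) and the bottle's cap at (617,333), each close to where I predicted. The bystanders haven't moved. I'll hand it in.

```bash
python3 -c "
from station import r
print(r.finish_job())"
```

```text
the job is handed in; nothing more can be done
None
```

I handed the job in at about 33 s: in the last top view the flask was on the stirrer, the jar on the balance and the bottle in the nest well, all upright and centred, and the bystanders in view had not moved; the judge's verdict was not shown.

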